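# Pack the last two toy wheels into the tin

### The arm

A 6-joint arm with a two-finger parallel gripper is mounted at the origin on the work surface. World frame = base frame: x ahead of the robot, y to its left, z up, the work surface at z = 0. Lengths are in m, angles in rad, forces in N, time in s.
With the tool pointing down it reaches from about 0.35 to 0.775 m from the base axis. Payload 5.5 kg.
Tool frame: the origin (TCP) lies at the very end of the fingers, on their centre line; the grasp point (between the pads) lies 19 mm behind it; x points along the fingers, y is the direction in which the jaws open and shut, and the axes are right-handed (so a half turn about x gives the same grasp; the last joint's range is limited). The gripper opens to 85 mm and grips with 20 to 120 N. Pads are 22 mm wide; open, the fingers measure 114 mm over their backs; the gripper's body (76 mm by 85 mm) begins 54 mm behind the grasp point. The pads swing forward as they close: fully open they stand 13 mm farther back than shut.
Start: joints at [0.981, 0.313, 0.046, 1.304, 0, 1.431], TCP at [0.25, 0.518, 0.231] pointing down, gripper open.
Joint ranges: [-2.76, 2.76], [-0.86, 1.69], [-1.03, 1.26], [-2.2, 2.34], [-1.47, 1.5], [-3.14, 3.14]. Speed limits (rad/s): [2.57, 2.57, 3.14, 3.14, 3.14, 3.14].

### API

Orientations are given as a unit quaternion [w, x, y, z].
In Python, from workcell import env gives the robot as it stands.
- The arm moves only by the tool servo_tool, never from a script. Its argument "increments" is a list of rows, each an object with "offset": the shift along the tool's x, y, z in cm, a list of three; "yaw": the turn about the tool's x in degrees. In form: [{"offset": [x, y, z], "yaw": yaw}, ...]. A call has exactly 8 rows; each row is the pose to reach, as a shift and turn from the pose commanded when the call began, along the tool's axes at that moment; what a row does not reach only later rows make up. A row lasts 1/10 s, in which the tool goes at most 50 mm and 8.59 degrees, less where a joint would pass 70% of its speed; a pose out of reach is approached as far as the arm can. A call with a gripper value outside its range is refused whole. "claw" is the opening, from 0 (shut) to 1 (fully open), set as the call begins (left out, the last holds). The fingers move at their own pace and stop on an object; "force" is the grip in N (left out, the last holds). Time passes only in rows, so rows that repeat a pose let the fingers close, or fill a call up. It gives the time, the measured TCP pose, the force and the opening at its end, in the units of the state.
- env.get_state(): the state, without advancing time (a new reading comes with each control period).
- env.read_camera(name): name is "scene" or "side" or "wrist"; returns (picture, depth): 400x640x3 uint8, red, green, blue; 400x640 float32, m along the optical axis (not along the pixel's ray), 0 where there is no reading.
- env.camera_model(name): a dict with "vertical_fov" (degrees; the focal length in pixels is half the picture's height over the tangent of half this angle, whatever the lens; pixels are square), "cx", "cy" (the principal point, pixels), "D" ([k1, k2, p1, p2, k3] as OpenCV has them; the pictures are not rectified), "world_from_camera" (4x4, takes a point from camera to world coordinates). Camera axes: x right, y up, looking along -z (the intrinsics and any distortion apply to the point x, -y, -z); pixel columns grow to the right and rows downward; lengths in m; the calibration is good to about 2 mm. A picture is of the moment at which its call begins: read the wrist's pose just before it. camera_model takes no time and is no camera call; for the wrist camera it gives the pose at the moment of the call.
- env.hand_in(): hands the job in, once; it reports no verdict.
The state is a dict: "clock": time; "joint_pos": joint angles; "qvel": joint speeds; "tau": joint torques, N m; "tcp_pos": TCP position; "orientation": TCP orientation; "wrist_force": force on the tool from outside, world axes, zero at the start; "ft_torque": the same for the moment, N m; "finger_gap": finger opening in m.
Only numpy, scipy, OpenCV 4.12 (cv2) and the standard library are available. Lean on these libraries where they do the work, as an engineer would, in place of code of your own. Each camera call takes 0.05 s, during which the arm holds its last target.

### The job

The round tin on the hallway shelf stores spare toy truck wheels packed close together, one in the middle and six round it, but two places are still empty. Find the two loose wheels of that same size on the shelf and put one into each empty place, so that each lies flat on the floor of the tin between its neighbours.

Things in the scene. Friction and masses are not known exactly. Their poses are not given: they have to be found in the camera images.
- wheel_1_mid (a point): Loose toy truck wheel lying flat on the shelf: black tyre, grey hub disc, a drum 44 mm across and 32 mm high (3 mm bevelled edges), about 40 g, like the five in the tin; not the 66 mm nor the 28 mm wheel. Point: its centre, 16 mm up; z is its axis. Grip it across, any way round, by its upper half only: fingers do not fit between the wheels in the tin.
- wheel_2_mid (a point): Loose toy truck wheel lying flat on the shelf: black tyre, grey hub disc, a drum 44 mm across and 32 mm high (3 mm bevelled edges), about 40 g, like the five in the tin; not the 66 mm nor the 28 mm wheel. Point: its centre, 16 mm up; z is its axis. Grip it across, any way round, by its upper half only: fingers do not fit between the wheels in the tin.
- gap_1 (a point): Centre of one empty place in the round open aluminium tin (fixed; 152 mm inside, floor 3 mm thick, rim 25 mm above the shelf), at the height of a seated wheel's centre, 19 mm above the shelf. z is up. Five loose wheels stand in the tin at 50 mm spacing, one in the middle, four round it, tops 35 mm above the shelf. A wheel put here has 4 to 6 mm of room all round.
- gap_2 (a point): Centre of the other empty place in the tin, at the height of a seated wheel's centre, 19 mm above the shelf; z is up. The two empty places lie 50 mm from the tin's middle, on opposite sides. Let go once the wheel is about half-way down between its neighbours; it drops the rest.

How it is judged:
At the end, for the whole second after the job is handed in: Each of the two 44 mm wheels is in a different empty place of the tin, either way round: its centre within 15 mm sideways of the place's centre and within 6 mm of the seated height, its axis within 10 degrees of vertical (((horizontal distance between wheel_1_mid and gap_1 below 0.015 m and z of wheel_1_mid in the frame of gap_1 between -0.006 and 0.006 m and angle between each of wheel_1_mid, wheel_2_mid's own z axis and vertical below 0.175 rad and horizontal distance between wheel_2_mid and gap_2 below 0.015 m and z of wheel_2_mid in the frame of gap_2 between -0.006 and 0.006 m) or (horizontal distance between wheel_1_mid and gap_2 below 0.015 m and z of wheel_1_mid in the frame of gap_2 between -0.006 and 0.006 m and angle between each of wheel_1_mid, wheel_2_mid's own z axis and vertical below 0.175 rad and horizontal distance between wheel_2_mid and gap_1 below 0.015 m and z of wheel_2_mid in the frame of gap_1 between -0.006 and 0.006 m))); the robot touches nothing.
It also fails if it takes over 50 s, if anything falls off the work surface, if the arm or the gripper's body presses on something with over 40 N, if the wrist force passes 120 N, or if a joint passes its speed limit or range.

## Working session

There is one attempt and no reset: what is moved stays moved. The work goes in short steps, Python scripts to look and compute and a tool call to move; the robot and the scene stay as the last step left them, time stands still between calls to the robot, and variables do not carry over. Pictures are saved under pics/ and viewed, and the job is handed in when it is done.

Besides the shell and the picture viewer there is one more tool, called after ">>>" by a JSON object that holds its "op" and its "data", one argument or row to a line. servo_tool: Moves the arm, as the interface text tells. Its arguments: {"type":"object","properties":{"increments":{"type":"array","items":{"type":"object","properties":{"offset":{"type":"array","items":{"type":"number"}},"yaw":{"type":"number"}}}},"claw":{"type":"number"},"force":{"type":"number"}},"required":["increments"]}

```bash
ls; mkdir -p pics; cat > h.py <<'E'
import numpy as np, cv2
from workcell import env
def K(m):
    f=200/np.tan(np.radians(m['vertical_fov'])/2)
    return np.array([[f,0,m['cx']],[0,f,m['cy']],[0,0,1.]])
def ray(m,uv):
    uv=np.array(uv,float).reshape(-1,1,2)
    p=cv2.undistortPoints(uv,K(m),np.array(m['D'],float)).reshape(-1,2)
    d=np.c_[p[:,0],-p[:,1],-np.ones(len(p))]
    T=np.array(m['world_from_camera']); return T[:3,3],d@T[:3,:3].T
def onplane(m,uv,z):
    o,d=ray(m,uv); return o+d*((z-o[2])/d[:,2])[:,None]
def bydepth(m,uv,dep):
    o,d=ray(m,uv); return o+d*np.asarray(dep)[:,None]
def proj(m,P):
    T=np.linalg.inv(np.array(m['world_from_camera'])); c=np.atleast_2d(P)@T[:3,:3].T+T[:3,3]
    c=c*[1,-1,-1]
    return cv2.projectPoints(c,np.zeros(3),np.zeros(3),K(m),np.array(m['D'],float))[0].reshape(-1,2)
E
python3 - <<'E'
from h import *
import pickle
s=env.get_state();print({k:np.round(v,3).tolist() for k,v in s.items()})
D={}
for n in ['scene','side','wrist']:
    m=env.camera_model(n);im,d=env.read_camera(n);D[n]=(m,im,d)
    cv2.imwrite(f'pics/{n}0.png',im[:,:,::-1]);print(n,np.round(m['world_from_camera'],3).tolist(),m['vertical_fov'],m['D'],(d>0).mean())
pickle.dump(D,open('d0.pkl','wb'))
E
```

```text
pics
{'clock': 0.0, 'joint_pos': [0.981, 0.314, 0.045, 1.304, 0.0, 1.431], 'qvel': [0.001, -0.0, -0.0, -0.002, 0.001, 0.0], 'tau': [-0.002, -48.063, 29.853, 0.019, -0.0, 0.0], 'tcp_pos': [0.25, 0.517, 0.23], 'orientation': [0.689, 0.157, 0.69, -0.158], 'wrist_force': [1.575, -0.661, -0.132], 'ft_torque': [-0.01, -0.017, 0.031], 'finger_gap': 0.085}
scene [[0.023, -0.602, 0.798, 1.146], [1.0, 0.03, -0.007, 0.022], [-0.019, 0.798, 0.602, 0.515], [0.0, 0.0, 0.0, 1.0]] 53.64074300202253 [-0.0929611  0.         0.         0.         0.       ] 0.9959140625
side [[0.956, 0.183, -0.23, 0.289], [-0.294, 0.564, -0.772, -0.886], [-0.011, 0.805, 0.593, 0.738], [0.0, 0.0, 0.0, 1.0]] 42.56740763741773 [-0.03911195  0.          0.          0.          0.        ] 0.99600390625
wrist [[0.434, -0.853, -0.29, 0.174], [0.901, 0.41, 0.142, 0.554], [-0.002, -0.323, 0.946, 0.372], [0.0, 0.0, 0.0, 1.0]] 66.13301869328927 [-0.03465077  0.          0.          0.          0.        ] 0.9960078125
```

View pics/scene0.png

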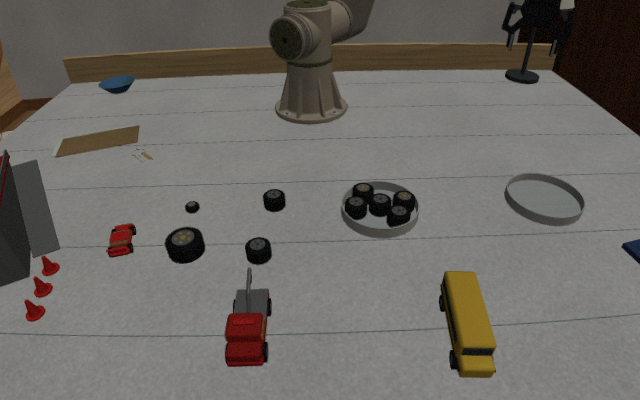

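View pics/side0.png

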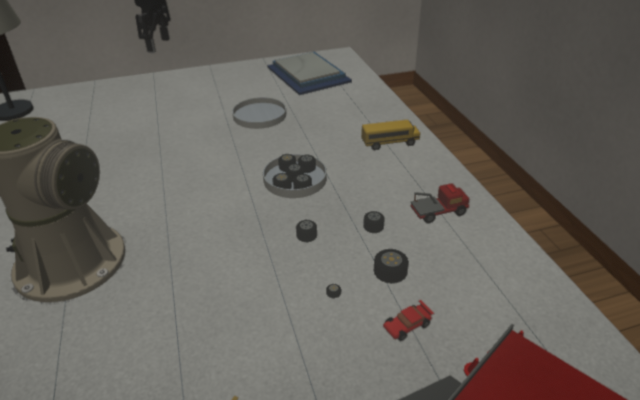

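View pics/wrist0.png

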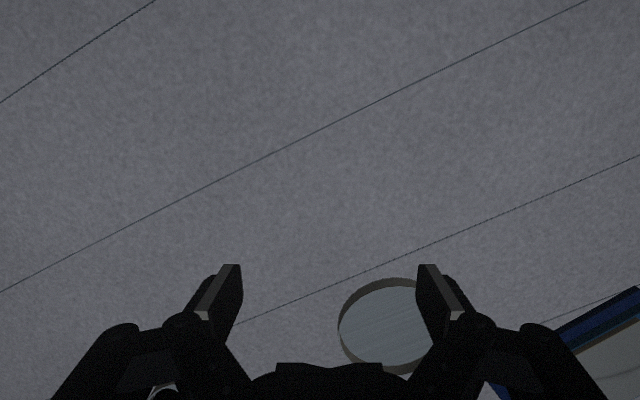

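The scene view shows the two 44 mm candidates at (274,200) and (258,250). The 66 mm wheel is at (185,244) and the 28 mm one at (192,207). The filled tin is at about (380,207), with its gaps probably at the left-front and right-rear. The tin at (545,198) is an empty decoy. The side view agrees: wheels at (306,230) and (374,221), tin at (295,174).

```bash
cat > meas.py <<'E'
from h import *
def dark(m,im,d,box,name,zmin=0.02):
    u0,v0,u1,v1=box
    g=im.max(2); mask=np.zeros(g.shape,np.uint8); mask[v0:v1,u0:u1]=(g[v0:v1,u0:u1]<75)
    P=np.full(im.shape,np.nan); vv,uu=np.nonzero(mask)
    return uu,vv,bydepth(m,np.c_[uu,vv],d[vv,uu])
E
python3 - <<'E'
from meas import *
import pickle
D=pickle.load(open('d0.pkl','rb'))
for n,boxes in {'scene':[(258,184,292,216),(240,232,278,270),(160,222,210,268)],'side':[(292,214,322,246),(360,206,388,236),(370,244,412,285)]}.items():
    m,im,d=D[n]
    for b in boxes:
        u0,v0,u1,v1=b
        g=im[v0:v1,u0:u1].max(2); 
        vv,uu=np.mgrid[v0:v1,u0:u1]; P=bydepth(m,np.c_[uu.ravel(),vv.ravel()],d[v0:v1,u0:u1].ravel())
        fl=P[P[:,2]<0.006]; ob=P[P[:,2]>0.008]; top=P[P[:,2]>np.percentile(ob[:,2],97)-0.004]
        print(n,b,'floor z',fl[:,2].mean().round(4),'zmax',np.percentile(ob[:,2],97).round(4),'top mid',top.mean(0).round(4),'ext',np.ptp(top,axis=0).round(3)[:2], 'ntop',len(top),
          'midrange',((top.max(0)+top.min(0))/2).round(4))
# tops in tin
for n,b in {'scene':(336,175,424,240),'side':(258,148,332,200)}.items():
    m,im,d=D[n];u0,v0,u1,v1=b
    vv,uu=np.mgrid[v0:v1,u0:u1]; P=bydepth(m,np.c_[uu.ravel(),vv.ravel()],d[v0:v1,u0:u1].ravel())
    t=P[P[:,2]>0.030]
    G=np.zeros((400,400),np.uint8)
    ij=((t[:,:2]-[0.3,-0.2])*1000).astype(int); ok=((ij>=0)&(ij<400)).all(1); G[ij[ok,0],ij[ok,1]]=255
    G=cv2.morphologyEx(G,cv2.MORPH_CLOSE,np.ones((5,5)))
    G=cv2.erode(G,np.ones((5,5)))
    k,l,st,c=cv2.connectedComponentsWithStats(G)
    for i in range(1,k):
        if st[i,4]>60: print(n,st[i,4],np.round([c[i,1]/1000+.3,c[i,0]/1000-.2],4))
    r=P[(P[:,2]>0.02)]
    print(n,'ext',r.min(0).round(3),r.max(0).round(3))
cv2.imwrite('pics/z1.png',np.hstack([cv2.resize(D['scene'][1][170:245,330:430,::-1],(400,300)),cv2.resize(D['side'][1][145:205,255:335,::-1],(400,300))]))
E
```

```text
scene (258, 184, 292, 216) floor z 0.0008 zmax 0.0344 top mid [ 0.5026 -0.0746  0.0399] ext [0.676 0.12 ] ntop 200 midrange [ 0.808  -0.0383  0.2726]
scene (240, 232, 278, 270) floor z 0.0007 zmax 0.0349 top mid [ 0.6559 -0.09    0.0464] ext [0.528 0.135] ntop 304 midrange [ 0.882  -0.046   0.2728]
scene (160, 222, 210, 268) floor z 0.0011 zmax 0.0393 top mid [ 0.6289 -0.2275  0.0429] ext [0.556 0.285] ntop 630 midrange [ 0.8678 -0.121   0.275 ]
side (292, 214, 322, 246) floor z -0.0007 zmax 0.0337 top mid [ 0.4839 -0.0876  0.0398] ext [0.219 0.831] ntop 173 midrange [ 0.3978 -0.4709  0.3838]
side (360, 206, 388, 236) floor z -0.0004 zmax 0.0338 top mid [ 0.6302 -0.1047  0.0404] ext [0.367 0.814] ntop 164 midrange [ 0.4722 -0.4793  0.3838]
side (370, 244, 412, 285) floor z -0.0007 zmax 0.0377 top mid [ 0.6107 -0.2429  0.0474] ext [0.359 0.686] ntop 539 midrange [ 0.4681 -0.5434  0.3858]
scene 1012 [0.4826 0.1084]
scene 909 [0.5144 0.1847]
scene 844 [0.5218 0.1386]
scene 932 [0.5296 0.0892]
scene 1037 [0.5611 0.1688]
scene ext [0.44  0.022 0.02 ] [1.146 0.217 0.515]
side 138 [0.4784 0.0958]
side 65 [0.484  0.1126]
side 512 [0.5135 0.1333]
side 67 [0.5035 0.1834]
side 366 [0.5216 0.0853]
side 110 [0.5609 0.1737]
side ext [ 0.289 -0.886  0.02 ] [0.595 0.217 0.738]
```

View pics/z1.png

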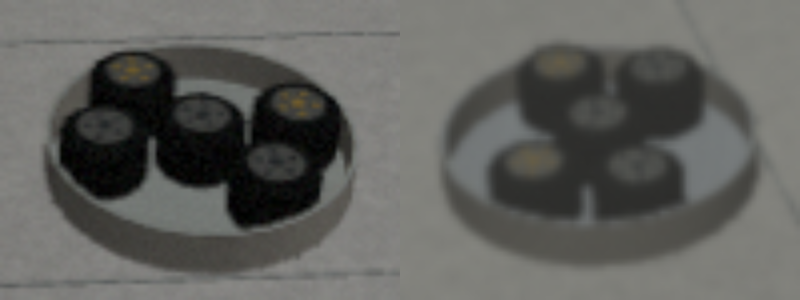

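```bash
cat >> h.py <<'E'
from scipy.spatial.transform import Rotation as Ro
def plan(target,jaw_az=None,s=None):
    s=s or env.get_state(); w,x,y,z=s['orientation']; R=Ro.from_quat([x,y,z,w]).as_matrix()
    off=R.T@(np.array(target)-s['tcp_pos'])*100
    az=np.degrees(np.arctan2(R[1,1],R[0,1]))
    print('tcp',np.round(s['tcp_pos'],4),'x',R[:,0].round(3),'y',R[:,1].round(3),'z',R[:,2].round(3),'jaw az',az.round(2))
    print('offset cm',off.round(2))
    if jaw_az is not None:
        d=(jaw_az-az+90)%180-90; print('turn about world z',d,'-> yaw',-d)
E
python3 - <<'E'
from h import *
plan([0.50,0.06,0.23],68)
E
```

```text
tcp [0.2498 0.5175 0.2306] x [-0.001 -0.001 -1.   ] y [ 0.435  0.901 -0.001] z [ 0.901 -0.435 -0.   ] jaw az 64.23
offset cm [  0.1  -30.32  42.42]
turn about world z 3.7720117535392745 -> yaw -3.7720117535392745
```

>>> {"op": "servo_tool", "data": {
  "increments": [
    {"offset": [0,-2.5,3.5],"yaw": -1},
    {"offset": [0,-5,7],"yaw": -2},
    {"offset": [0,-7.5,10.5],"yaw": -3},
    {"offset": [0,-10,14],"yaw": -4},
    {"offset": [0,-12.5,17.5],"yaw": -4},
    {"offset": [0,-15,21],"yaw": -4},
    {"offset": [0,-17.5,24.5],"yaw": -4},
    {"offset": [0,-20,28],"yaw": -4}
  ]
}}

```text
clock: 0.95
tcp_pos: [0.4156, 0.2144, 0.2312]
orientation: [0.694, 0.134, 0.694, -0.133]
wrist_force: [0.8, 1.1, 0.4]
finger_gap: 0.0855
```

```bash
cat > snap.py <<'E'
from h import *
import pickle,sys
n=sys.argv[1]
m=env.camera_model('wrist');im,d=env.read_camera('wrist')
pickle.dump((m,im,d),open(n+'.pkl','wb')); cv2.imwrite(f'pics/{n}.png',im[:,:,::-1])
E
python3 snap.py w1; python3 -c "
from h import *
plan([0.50,0.03,0.23],68)"
```

```text
tcp [0.4187 0.2098 0.2311] x [ 0.002 -0.004 -1.   ] y [ 0.376  0.927 -0.002] z [ 0.927 -0.376  0.003] jaw az 67.94
offset cm [  0.19 -13.61  14.29]
turn about world z 0.06239465455517745 -> yaw -0.06239465455517745
```

View pics/w1.png

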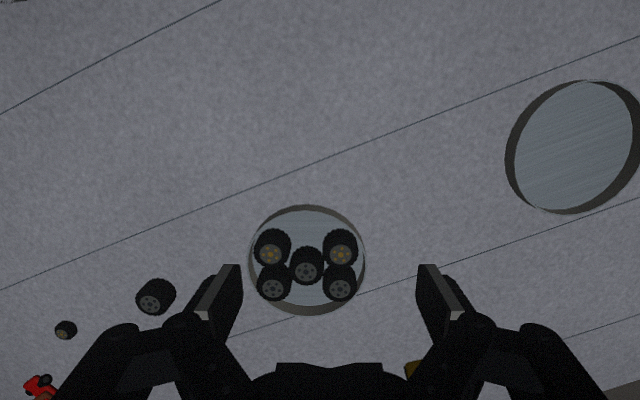

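The wrist view shows the tin at (307,260) with its gaps at the top (about 306,232) and bottom (about 306,297). The jaws are already tangential to the tin. One loose wheel is at (155,297). I'll go on to a second viewpoint.

>>> {"op": "servo_tool", "data": {
  "increments": [
    {"offset": [0,-2.5,2.5],"yaw": 0},
    {"offset": [0,-5,5],"yaw": 0},
    {"offset": [0,-7.5,7.5],"yaw": 0},
    {"offset": [0,-9,10],"yaw": 0},
    {"offset": [0,-11,12.5],"yaw": 0},
    {"offset": [0,-12,14],"yaw": 0},
    {"offset": [0,-12,14],"yaw": 0},
    {"offset": [0,-12,14],"yaw": 0}
  ]
}}

```text
clock: 1.8
tcp_pos: [0.5003, 0.053, 0.231]
orientation: [0.694, 0.134, 0.695, -0.134]
wrist_force: [0.1, 0.7, -0.0]
finger_gap: 0.0852
```

```bash
python3 snap.py w2; python3 -c "
from h import *
plan([0.50,0.03,0.23],68)"
```

```text
tcp [0.5    0.0534 0.2311] x [-0.001  0.001 -1.   ] y [0.37  0.929 0.   ] z [ 0.929 -0.37  -0.001] jaw az 68.26
offset cm [ 0.11 -2.18  0.86]
turn about world z -0.25556317423458097 -> yaw 0.25556317423458097
```

View pics/w2.png

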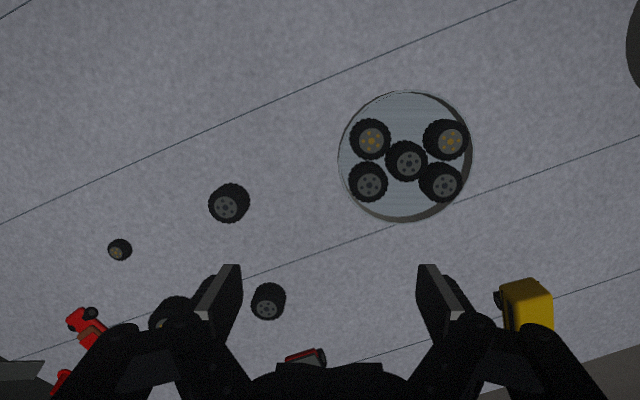

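This view shows loose wheels at (229,203) and (268,301), the 28 mm wheel at (120,250), the 66 mm wheel hidden behind a finger at (175,315), and the tin at (406,157).

```bash
cat > hubs.py <<'E'
from h import *
import pickle
def hub(im,c,r=14):
    u,v=c; g=cv2.GaussianBlur(im.max(2),(3,3),0).astype(float)
    for _ in range(3):
        vv,uu=np.mgrid[int(v)-r:int(v)+r+1,int(u)-r:int(u)+r+1]
        p=g[vv,uu]; t=cv2.threshold(p[(vv-v)**2+(uu-u)**2<r*r].astype(np.uint8),0,255,cv2.THRESH_OTSU)[0]
        b=((p>t)&((vv-v)**2+(uu-u)**2<r*r)).astype(np.uint8)
        b=cv2.morphologyEx(b,cv2.MORPH_CLOSE,np.ones((5,5)))
        k,l,st,ce=cv2.connectedComponentsWithStats(b)
        i=min(range(1,k),key=lambda i:np.hypot(*(ce[i]-r))-0.02*st[i,4])
        cs,_=cv2.findContours((l==i).astype(np.uint8),cv2.RETR_EXTERNAL,cv2.CHAIN_APPROX_NONE)
        h=cv2.convexHull(cs[0]); M=cv2.moments(h)
        u,v=M['m10']/M['m00']+int(u)-r,M['m01']/M['m00']+int(v)-r
    return (u,v),cv2.contourArea(h)
def tri(obs):
    A=np.zeros((3,3));b=np.zeros(3);L=[]
    for m,uv in obs:
        o,d=ray(m,[uv]);d=d[0]/np.linalg.norm(d[0]);N=np.eye(3)-np.outer(d,d);A+=N;b+=N@o;L.append((o,N))
    x=np.linalg.solve(A,b);return x,[round(1000*np.linalg.norm(N@(x-o)),1) for o,N in L]
E
python3 - <<'E'
from hubs import *
D=pickle.load(open('d0.pkl','rb')); V={'w1':pickle.load(open('w1.pkl','rb')),'w2':pickle.load(open('w2.pkl','rb')),'scene':D['scene'],'side':D['side']}
# hubs scene crop 4x from (330,170); side crop 5x from (255,145)
S={'A':{'w1':(272,289),'w2':(368,185),'scene':(330+105/4,170+125/4)},
'C':{'w1':(340,289),'w2':(445,185)},
'mid':{'w1':(306,271),'w2':(407,160),'scene':(330+202/4,170+113/4)},
'G1':{'w1':(271,254),'w2':(372,141)},'G2':{'w1':(342,254),'w2':(450,141)},
'L1':{'w1':(152,300),'w2':(227,207),'scene':(274,194),'side':(306,225)},
'L2':{'w2':(267,308),'scene':(258,244),'side':(374,217)}}
for k,o in S.items():
    obs=[];pr=[]
    for n,c in o.items():
        m,im,d=V[n]; r=11 if n[0]=='w' else 7
        uv,a=hub(im,c,r); obs.append((m,uv)); pr.append((n,np.round(uv,1).tolist(),a,onplane(m,[uv],0.035 if k[0]!='L' else 0.032)[0,:2].round(4).tolist()))
    x,e=tri(obs); print(k,x.round(4),e); [print('   ',p) for p in pr]
    if k[0]=='L': print('  wrist excl.',tri(obs[:-2])[0].round(4) if k=='L1' else '', 'scene+side',tri(obs[-2:]))
E
```

```text
A [0.5245 0.0901 0.0354] [np.float64(2.0), np.float64(1.2), np.float64(3.2)]
    ('w1', [272.2, 288.6], 315.0, [0.5251, 0.092])
    ('w2', [368.2, 185.0], 423.0, [0.5246, 0.0913])
    ('scene', [354.2, 200.5], 148.0, [0.5227, 0.0871])
C [0.5566 0.1728 0.0345] [np.float64(0.0), np.float64(0.0)]
    ('w1', [339.5, 288.1], 321.0, [0.5562, 0.1728])
    ('w2', [444.5, 184.6], 412.5, [0.5564, 0.1727])
mid [0.5124 0.1411 0.0463] [np.float64(3.7), np.float64(2.0), np.float64(2.2)]
    ('w1', [305.5, 272.1], 334.0, [0.5184, 0.1415])
    ('w2', [407.9, 162.2], 390.5, [0.5161, 0.1412])
    ('scene', [380.1, 191.3], 61.5, [0.4946, 0.1426])
G1 [0.4795 0.1095 0.0299] [np.float64(0.1), np.float64(0.1)]
    ('w1', [270.1, 253.0], 326.0, [0.4775, 0.1115])
    ('w2', [369.5, 141.2], 275.5, [0.4787, 0.1091])
G2 [0.5098 0.1917 0.038 ] [np.float64(0.0), np.float64(0.0)]
    ('w1', [340.3, 254.5], 306.5, [0.5114, 0.1912])
    ('w2', [451.3, 140.4], 242.0, [0.5107, 0.1927])
L1 [ 0.4871 -0.0706  0.052 ] [np.float64(1.3), np.float64(5.5), np.float64(4.9), np.float64(1.5)]
    ('w1', [143.4, 312.7], 37.0, [0.4979, -0.0904])
    ('w2', [225.2, 207.0], 401.0, [0.4884, -0.0743])
    ('scene', [273.3, 184.7], 120.0, [0.4553, -0.0796])
    ('side', [305.4, 215.7], 118.0, [0.4945, -0.0467])
  wrist excl. [ 0.4826 -0.0593  0.0638] scene+side (array([ 0.48788632, -0.07464113,  0.05510124]), [np.float64(0.3), np.float64(0.3)])
L2 [ 0.6377 -0.0887  0.0427] [np.float64(6.2), np.float64(7.6), np.float64(8.5)]
    ('w2', [265.7, 309.4], 314.0, [0.6371, -0.0925])
    ('scene', [256.3, 243.1], 164.0, [0.6341, -0.0959])
    ('side', [374.0, 206.8], 117.0, [0.6475, -0.0633])
  wrist excl.  scene+side (array([ 0.64239246, -0.08860944,  0.04672147]), [np.float64(6.8), np.float64(6.8)])
```

```bash
python3 -c "
from h import *
plan([0.515,-0.085,0.16],68.6)"
```

```text
tcp [0.5    0.0534 0.2311] x [-0.001  0.001 -1.   ] y [0.37  0.929 0.   ] z [ 0.929 -0.37  -0.001] jaw az 68.26
offset cm [  7.1  -12.3    6.53]
turn about world z 0.34443682576541335 -> yaw -0.34443682576541335
```

>>> {"op": "servo_tool", "data": {
  "increments": [
    {"offset": [1,-2,1],"yaw": 0},
    {"offset": [2,-4,2],"yaw": 0},
    {"offset": [3,-6,3],"yaw": 0},
    {"offset": [4.5,-8.5,4.5],"yaw": 0},
    {"offset": [6,-11,6],"yaw": 0},
    {"offset": [7,-12.3,6.5],"yaw": 0},
    {"offset": [7,-12.3,6.5],"yaw": 0},
    {"offset": [7,-12.3,6.5],"yaw": 0}
  ]
}}

```text
clock: 2.65
tcp_pos: [0.515, -0.0845, 0.1615]
orientation: [0.694, 0.134, 0.695, -0.133]
wrist_force: [-0.9, 0.3, -0.0]
finger_gap: 0.0853
```

```bash
python3 snap.py w3; python3 -c "
from h import *
m,im,d=pickle.load(open('w3.pkl','rb')) if 0 else __import__('pickle').load(open('w3.pkl','rb'))
print(proj(m,[[.4884,-.0743,.032]]))
plan([0.4884,-0.0743,0.05],68.6)"
```

```text
[[328.63862258 164.60026667]]
tcp [ 0.5154 -0.0844  0.1619] x [ 0.     0.001 -1.   ] y [0.37  0.929 0.001] z [ 0.929 -0.37   0.   ] jaw az 68.3
offset cm [11.19 -0.06 -2.88]
turn about world z 0.30422540321102076 -> yaw -0.30422540321102076
```

View pics/w3.png

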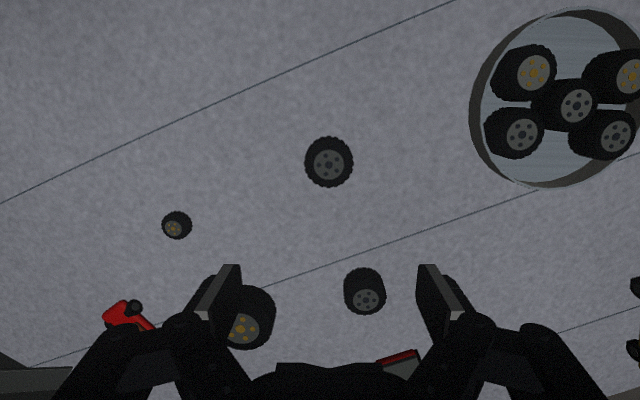

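L1 appears at (328,164), where I predicted it, and L2 is at (366,298). I'll triangulate both from w2 and w3.

```bash
python3 - <<'E'
from hubs import *
V={n:pickle.load(open(n+'.pkl','rb')) for n in ['w2','w3']}
for k,a,b in [('L1',(227,207),(328,164)),('L2',(267,308),(366,298))]:
    u2,_=hub(V['w2'][1],a,11);u3,ar=hub(V['w3'][1],b,16)
    print(k,u2,u3,ar,tri([(V['w2'][0],u2),(V['w3'][0],u3)]),onplane(V['w3'][0],[u3],.032),onplane(V['w2'][0],[u2],.032))
E
```

```text
L1 (225.16541978387366, 207.03740648379053) (328.4263565891473, 164.39626082991336) 731.0 (array([ 0.48835892, -0.07443784,  0.03160881]), [np.float64(0.1), np.float64(0.1)]) [[ 0.48815807 -0.07440806  0.032     ]] [[ 0.48841048 -0.07426539  0.032     ]]
L2 (265.73301486199574, 309.3556263269639) (367.5421383647799, 314.3610062893082) 132.5 (array([ 0.63718195, -0.09091226,  0.04335304]), [np.float64(6.6), np.float64(6.6)]) [[ 0.65423839 -0.09548755  0.032     ]] [[ 0.63706322 -0.09246477  0.032     ]]
```

>>> {"op": "servo_tool", "data": {
  "increments": [
    {"offset": [2,0,-1],"yaw": 0},
    {"offset": [5,0,-2.9],"yaw": 0},
    {"offset": [8,0,-2.9],"yaw": 0},
    {"offset": [11,0,-2.9],"yaw": 0},
    {"offset": [13,0,-2.9],"yaw": 0},
    {"offset": [14.9,0,-2.9],"yaw": 0},
    {"offset": [14.9,0,-2.9],"yaw": 0},
    {"offset": [14.9,0,-2.9],"yaw": 0}
  ]
}}

```text
clock: 3.5
tcp_pos: [0.4889, -0.0741, 0.0131]
orientation: [0.695, 0.133, 0.694, -0.133]
wrist_force: [0.3, 0.0, 0.1]
finger_gap: 0.0854
```

```bash
python3 -c "
from h import *
plan([0.4882,-0.0744,0.013],68.6)"; python3 snap.py w4
```

```text
tcp [ 0.4889 -0.0741  0.0131] x [ 0.  0. -1.] y [0.37  0.929 0.   ] z [ 0.929 -0.37   0.   ] jaw az 68.31
offset cm [ 0.01 -0.05 -0.05]
turn about world z 0.288551001366983 -> yaw -0.288551001366983
```

View pics/w4.png

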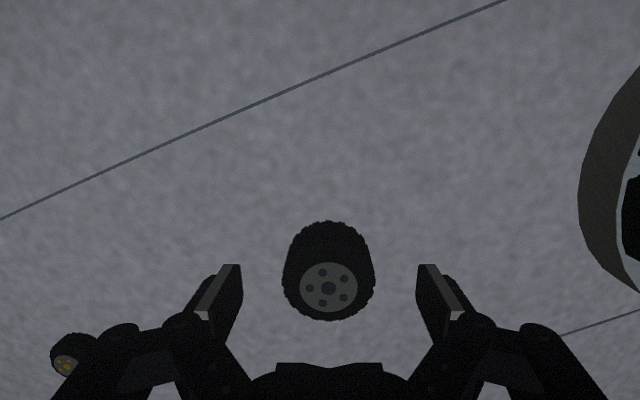

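The wheel sits centred between the fingers, hub at (328,287). Closing now.

>>> {"op": "servo_tool", "data": {
  "increments": [
    {"offset": [0,0,0],"yaw": 0},
    {"offset": [0,0,0],"yaw": 0},
    {"offset": [0,0,0],"yaw": 0},
    {"offset": [0,0,0],"yaw": 0},
    {"offset": [0,0,0],"yaw": 0},
    {"offset": [0,0,0],"yaw": 0},
    {"offset": [0,0,0],"yaw": 0},
    {"offset": [0,0,0],"yaw": 0}
  ],
  "claw": 0,
  "force": 30
}}

```text
clock: 4.35
tcp_pos: [0.4891, -0.0751, 0.0133]
orientation: [0.695, 0.134, 0.694, -0.134]
wrist_force: [-1.4, 0.9, 6.4]
finger_gap: 0.0423
```

```bash
python3 -c "
from h import *
print(env.get_state()['wrist_force'])
plan([0.4707,0.1596,0.12],68.6)"; python3 snap.py w5
```

```text
[-1.38110169  0.86592368  6.37507967]
tcp [ 0.4891 -0.0751  0.0133] x [ 0.001 -0.    -1.   ] y [0.371 0.929 0.   ] z [ 0.929 -0.371  0.001] jaw az 68.22
offset cm [-10.68  21.12 -10.4 ]
turn about world z 0.37864205139385376 -> yaw -0.37864205139385376
```

View pics/w5.png

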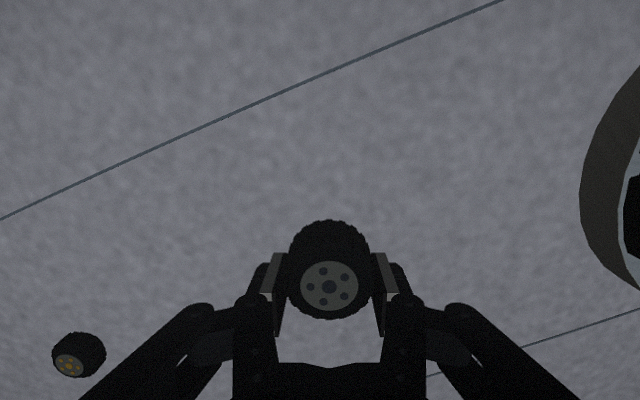

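>>> {"op": "servo_tool", "data": {
  "increments": [
    {"offset": [-3,0,0],"yaw": 0},
    {"offset": [-6.5,1,-1],"yaw": 0},
    {"offset": [-8.5,4,-3],"yaw": 0},
    {"offset": [-8.5,7.5,-5],"yaw": 0},
    {"offset": [-8.5,11,-7],"yaw": 0},
    {"offset": [-8.5,14.5,-9],"yaw": 0},
    {"offset": [-8.5,18,-10],"yaw": 0},
    {"offset": [-8.5,20,-10.3],"yaw": 0}
  ]
}}

```text
clock: 5.2
tcp_pos: [0.4665, 0.1514, 0.0977]
orientation: [0.695, 0.133, 0.694, -0.132]
wrist_force: [0.1, 0.0, 0.1]
finger_gap: 0.0429
```

```bash
python3 -c "
from h import *
print(env.get_state()['finger_gap'])
plan([0.4717,0.1592,0.09],68.6)"; python3 snap.py w6
```

```text
0.04289702893781727
tcp [0.4665 0.1514 0.0977] x [ 0.     0.001 -1.   ] y [0.369 0.93  0.001] z [ 0.93  -0.369  0.   ] jaw az 68.36
offset cm [0.77 0.92 0.19]
turn about world z 0.2412430823762719 -> yaw -0.2412430823762719
```

View pics/w6.png

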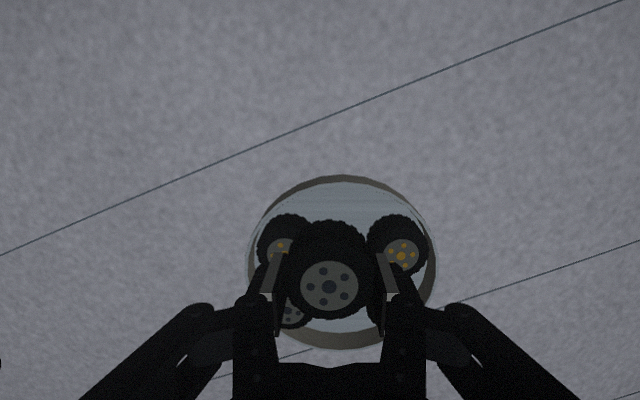

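The wheel has not shifted in the hand: its hub is at (329,286). Next I'll check the neighbour hub at (401,256) and the held wheel's position.

```bash
python3 - <<'E'
from hubs import *
m,im,d=pickle.load(open('w6.pkl','rb'))
u,a=hub(im,(329,286),28);print('held',u,a,onplane(m,[u],.0977+.0187))
u,a=hub(im,(401,256),20);print('G2',u,a,onplane(m,[u],.035), proj(m,[[.511,.192,.035],[.478,.110,.035]]))
# tin outline: rim ellipse via predicted
w3=pickle.load(open('w3.pkl','rb'))
for n,c in [('A',(521,133)),('mid',(576,106)),('G1',(533,72)),('C',(616,136))]:
    u,a=hub(w3[1],c,16);print(n,u,a,onplane(w3[0],[u],.035))
E
```

```text
held (328.5894760716716, 285.2632494140773) 2204.5 [[0.46477831 0.15173909 0.1164    ]]
G2 (400.09414903754526, 254.631217838765) 874.5 [[0.51028328 0.19119982 0.035     ]] [[401.39750019 255.07061483]
 [283.14078169 254.53233298]]
A (521.6432225063938, 133.7766410912191) 782.0 [[0.52411431 0.09201521 0.035     ]]
mid (575.8407766990291, 105.39676375404531) 772.5 [[0.5173928  0.14112149 0.035     ]]
G1 (533.1360874848117, 72.17496962332928) 823.0 [[0.47780958 0.1106996  0.035     ]]
C (615.4366782006921, 136.0567474048443) 722.5 [[0.55686507 0.17208142 0.035     ]]
```

>>> {"op": "servo_tool", "data": {
  "increments": [
    {"offset": [0,0.6,0.2],"yaw": 0},
    {"offset": [1,0.9,0.25],"yaw": 0},
    {"offset": [2,0.9,0.25],"yaw": 0},
    {"offset": [3,0.9,0.25],"yaw": 0},
    {"offset": [3,0.9,0.25],"yaw": 0},
    {"offset": [3,0.9,0.25],"yaw": 0},
    {"offset": [3,0.9,0.25],"yaw": 0},
    {"offset": [3,0.9,0.25],"yaw": 0}
  ]
}}

```text
clock: 6.05
tcp_pos: [0.4731, 0.1563, 0.0677]
orientation: [0.695, 0.134, 0.694, -0.134]
wrist_force: [-0.5, -0.2, -0.4]
finger_gap: 0.0426
```

```bash
python3 -c "
from h import *
plan([0.4724,0.1593,0.031],68.6)"
```

```text
tcp [0.4731 0.1563 0.0677] x [ 0.001  0.    -1.   ] y [0.371 0.929 0.001] z [ 0.929 -0.371  0.001] jaw az 68.21
offset cm [ 3.67  0.25 -0.18]
turn about world z 0.391700784439152 -> yaw -0.391700784439152
```

>>> {"op": "servo_tool", "data": {
  "increments": [
    {"offset": [0,0.25,-0.18],"yaw": 0},
    {"offset": [0,0.25,-0.18],"yaw": 0},
    {"offset": [1,0.25,-0.18],"yaw": 0},
    {"offset": [2,0.25,-0.18],"yaw": 0},
    {"offset": [2.8,0.25,-0.18],"yaw": 0},
    {"offset": [3.5,0.25,-0.18],"yaw": 0},
    {"offset": [3.5,0.25,-0.18],"yaw": 0},
    {"offset": [3.5,0.25,-0.18],"yaw": 0}
  ]
}}

```text
clock: 6.85
tcp_pos: [0.4718, 0.1593, 0.032]
orientation: [0.694, 0.133, 0.695, -0.134]
wrist_force: [0.7, -0.7, -0.2]
finger_gap: 0.0427
```

```bash
python3 -c "
from h import *
plan([0.4724,0.1593,0.031],68.6)"; python3 snap.py w7
```

```text
tcp [0.4718 0.1593 0.032 ] x [-0.001 -0.    -1.   ] y [ 0.371  0.929 -0.   ] z [ 0.929 -0.371 -0.001] jaw az 68.23
offset cm [0.1  0.02 0.06]
turn about world z 0.37365283984844666 -> yaw -0.37365283984844666
```

View pics/w7.png

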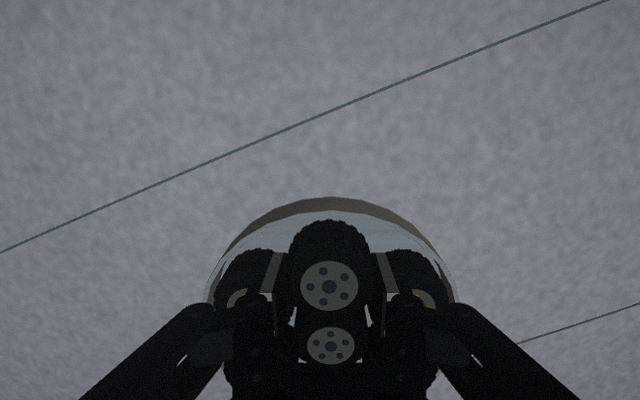

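The wheel is between its neighbours with no contact force. Releasing, then rising.

>>> {"op": "servo_tool", "data": {
  "increments": [
    {"offset": [0,0,0],"yaw": 0},
    {"offset": [0,0,0],"yaw": 0},
    {"offset": [0,0,0],"yaw": 0},
    {"offset": [0,0,0],"yaw": 0},
    {"offset": [0,0,0],"yaw": 0},
    {"offset": [-2,0,0],"yaw": 0},
    {"offset": [-5,0,0],"yaw": 0},
    {"offset": [-9,0,0],"yaw": 0}
  ],
  "claw": 0.75
}}

```text
clock: 7.7
tcp_pos: [0.4704, 0.1591, 0.1218]
orientation: [0.693, 0.133, 0.696, -0.134]
wrist_force: [-0.1, -0.5, 0.4]
finger_gap: 0.0641
```

```bash
python3 -c "
from h import *
plan([0.664,-0.103,0.16],68.6)"; python3 snap.py w8
```

```text
tcp [0.4704 0.1591 0.1218] x [-0.004 -0.001 -1.   ] y [ 0.371  0.929 -0.002] z [ 0.929 -0.371 -0.003] jaw az 68.23
offset cm [ -3.88 -17.17  27.69]
turn about world z 0.3718205814316349 -> yaw -0.3718205814316349
```

View pics/w8.png

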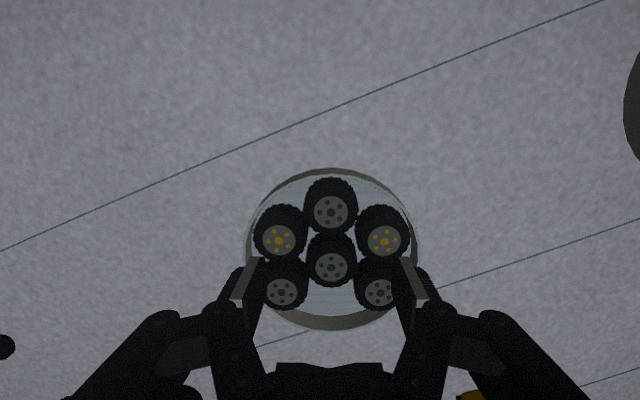

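The first wheel looks seated, hub at (331,211). On to a close look at L2.

>>> {"op": "servo_tool", "data": {
  "increments": [
    {"offset": [-3.9,-2,3],"yaw": 0},
    {"offset": [-3.9,-4.5,7],"yaw": 0},
    {"offset": [-3.9,-7,11],"yaw": 0},
    {"offset": [-3.9,-9.5,15],"yaw": 0},
    {"offset": [-3.9,-12,19],"yaw": 0},
    {"offset": [-3.9,-14.5,23],"yaw": 0},
    {"offset": [-3.9,-17,27],"yaw": 0},
    {"offset": [-3.9,-17,27.5],"yaw": 0}
  ],
  "claw": 1
}}

```text
clock: 8.55
tcp_pos: [0.6668, -0.1058, 0.1599]
orientation: [0.695, 0.135, 0.693, -0.136]
wrist_force: [0.7, -0.2, 0.1]
finger_gap: 0.0855
```

```bash
python3 snap.py w9;python3 - <<'E'
from hubs import *
m,im,d=pickle.load(open('w8.pkl','rb'))
u,a=hub(im,(331,211),18);print('N1',u,a,onplane(m,[u],.035))
u,a=hub(im,(331,267),18);print('mid',u,a,onplane(m,[u],.035))
m,im,d=pickle.load(open('w9.pkl','rb'));print(proj(m,[[.637,-.0925,.032]]))
E
```

```text
N1 (330.396933560477, 212.02631080825287) 880.5 [[0.47138653 0.1596496  0.035     ]]
mid (330.5129682997118, 266.80931796349665) 694.0 [[0.51732422 0.14155151 0.035     ]]
[[330.53447795 159.93732887]]
```

View pics/w9.png

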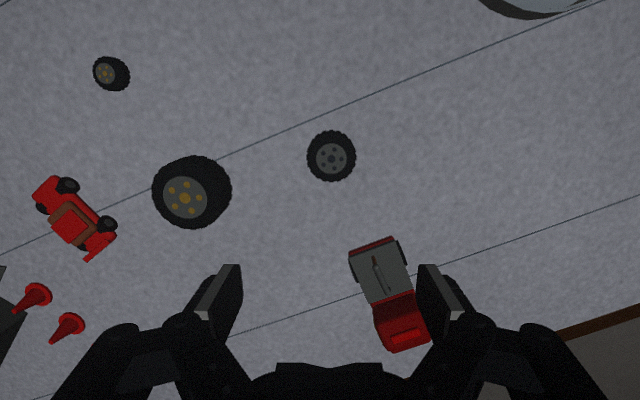

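```bash
python3 - <<'E'
from hubs import *
m,im,d=pickle.load(open('w9.pkl','rb')); w2=pickle.load(open('w2.pkl','rb'))
u,a=hub(im,(331,157),16);u2,_=hub(w2[1],(267,308),11);print('L2',u,a,onplane(m,[u],.032),tri([(m,u),(w2[0],u2)]))
x=onplane(m,[u],.032)[0]
vv,uu=np.mgrid[225:350,340:415];P=bydepth(m,np.c_[uu.ravel(),vv.ravel()],d[225:350,340:415].ravel())
P=P[(P[:,2]>.01)&(P[:,2]<.1)]; q=(P-x)[:,:2]; e=np.array([.371,.929]);f=np.array([.929,-.371])
print('truck jaw',(q@e).min(),(q@e).max(),'z',(q@f).min(),(q@f).max(),'h',P[:,2].max())
vv,uu=np.mgrid[150:235,148:236];P=bydepth(m,np.c_[uu.ravel(),vv.ravel()],d[150:235,148:236].ravel())
P=P[(P[:,2]>.01)&(P[:,2]<.1)]; q=(P-x)[:,:2]; 
print('big jaw',(q@e).min(),(q@e).max(),'z',(q@f).min(),(q@f).max(),'h',P[:,2].max())
plan([x[0],x[1],.013],68.6)
E
```

```text
L2 (331.0, 158.38984547461368) 755.0 [[ 0.63587392 -0.09160373  0.032     ]] (array([ 0.63556344, -0.09137937,  0.03424522]), [np.float64(0.1), np.float64(0.1)])
truck jaw 0.016854023216386006 0.08920534436561942 z 0.08114695038434874 0.2064866793687757 h 0.07264203933445967
big jaw -0.16790711923667112 -0.0997962488809007 z 0.0007527833480629344 0.06800946801188214 h 0.037735906263235586
tcp [ 0.666  -0.1037  0.1599] x [ 0. -0. -1.] y [ 0.375  0.927 -0.   ] z [ 0.927 -0.375  0.   ] jaw az 68.0
offset cm [ 1.469e+01 -1.000e-02 -3.250e+00]
turn about world z 0.5986590728224854 -> yaw -0.5986590728224854
```

Both clearances are good. Descending.

>>> {"op": "servo_tool", "data": {
  "increments": [
    {"offset": [0,0,-1.6],"yaw": 0},
    {"offset": [2.5,0,-3.3],"yaw": 0},
    {"offset": [6,0,-3.3],"yaw": 0},
    {"offset": [9.5,0,-3.3],"yaw": 0},
    {"offset": [12.5,0,-3.3],"yaw": 0},
    {"offset": [14.7,0,-3.3],"yaw": 0},
    {"offset": [14.7,0,-3.3],"yaw": 0},
    {"offset": [14.7,0,-3.3],"yaw": 0}
  ]
}}

```text
clock: 9.4
tcp_pos: [0.6331, -0.0872, 0.0146]
orientation: [0.694, 0.133, 0.695, -0.133]
wrist_force: [1.0, 0.6, 0.7]
finger_gap: 0.0854
```

```bash
python3 -c "
from h import *
plan([0.6358,-0.0915,0.013],68.6)"; python3 snap.py w10
```

```text
tcp [ 0.6331 -0.0872  0.0146] x [-0.001  0.    -1.   ] y [0.37  0.929 0.   ] z [ 0.929 -0.37  -0.001] jaw az 68.28
offset cm [ 0.16 -0.3   0.41]
turn about world z 0.3159001649631108 -> yaw -0.3159001649631108
```

View pics/w10.png

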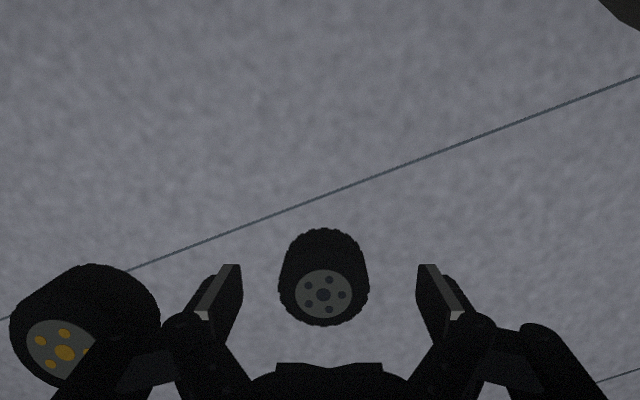

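The hub is at (323,293), about 4 mm off. I'll correct that and then close.

>>> {"op": "servo_tool", "data": {
  "increments": [
    {"offset": [0.15,-0.3,0.4],"yaw": 0},
    {"offset": [0.15,-0.3,0.4],"yaw": 0},
    {"offset": [0.15,-0.3,0.4],"yaw": 0},
    {"offset": [0.15,-0.3,0.4],"yaw": 0},
    {"offset": [0.15,-0.3,0.4],"yaw": 0},
    {"offset": [0.15,-0.3,0.4],"yaw": 0},
    {"offset": [0.15,-0.3,0.4],"yaw": 0},
    {"offset": [0.15,-0.3,0.4],"yaw": 0}
  ]
}}

```text
clock: 10.25
tcp_pos: [0.6362, -0.0925, 0.0127]
orientation: [0.694, 0.134, 0.694, -0.133]
wrist_force: [-0.5, -0.0, -0.3]
finger_gap: 0.0851
```

>>> {"op": "servo_tool", "data": {
  "increments": [
    {"offset": [0,0,0],"yaw": 0},
    {"offset": [0,0,0],"yaw": 0},
    {"offset": [0,0,0],"yaw": 0},
    {"offset": [0,0,0],"yaw": 0},
    {"offset": [0,0,0],"yaw": 0},
    {"offset": [0,0,0],"yaw": 0},
    {"offset": [0,0,0],"yaw": 0},
    {"offset": [0,0,0],"yaw": 0}
  ],
  "claw": 0,
  "force": 30
}}

```text
clock: 11.05
tcp_pos: [0.6365, -0.0926, 0.0131]
orientation: [0.695, 0.134, 0.694, -0.134]
wrist_force: [-0.1, 0.5, 3.5]
finger_gap: 0.043
```

```bash
python3 snap.py w11; python3 - <<'E'
from hubs import *
plan([0.5637,0.1232,0.095],68.6)
s=env.get_state(); m,im,d=pickle.load(open('w11.pkl','rb'))
u,a=hub(im,(329,286),28);print('held',u,a,onplane(m,[u],.032)-s['tcp_pos'])
E
```

```text
tcp [ 0.6365 -0.0925  0.0131] x [ 0.001 -0.    -1.   ] y [0.371 0.929 0.   ] z [ 0.929 -0.371  0.001] jaw az 68.23
offset cm [ -8.2   17.34 -14.76]
turn about world z 0.3704590036420399 -> yaw -0.3704590036420399
held (328.5508724223884, 286.4627993050835) 2206.5 [[-0.0012859   0.00015028  0.0189166 ]]
```

View pics/w11.png

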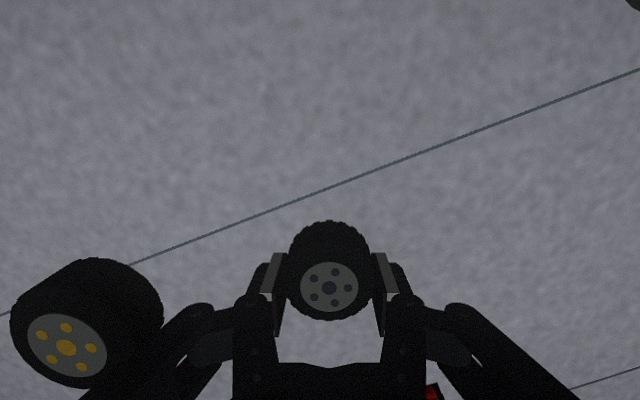

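L2 is gripped and centred. Lifting and carrying it over.

>>> {"op": "servo_tool", "data": {
  "increments": [
    {"offset": [-4,0,0],"yaw": 0},
    {"offset": [-8,1,-1],"yaw": 0},
    {"offset": [-8.2,4,-4],"yaw": 0},
    {"offset": [-8.2,7,-7],"yaw": 0},
    {"offset": [-8.2,10,-10],"yaw": 0},
    {"offset": [-8.2,13,-12.5],"yaw": 0},
    {"offset": [-8.2,16,-14.3],"yaw": 0},
    {"offset": [-8.2,17.3,-14.6],"yaw": 0}
  ]
}}

```text
clock: 11.9
tcp_pos: [0.5629, 0.1252, 0.0944]
orientation: [0.694, 0.133, 0.695, -0.132]
wrist_force: [-0.2, -0.0, -0.7]
finger_gap: 0.0431
```

>>> {"op": "servo_tool", "data": {
  "increments": [
    {"offset": [1,0,0],"yaw": 0},
    {"offset": [2,0,0],"yaw": 0},
    {"offset": [2.5,0,0],"yaw": 0},
    {"offset": [2.5,0,0],"yaw": 0},
    {"offset": [2.5,0,0],"yaw": 0},
    {"offset": [2.5,0,0],"yaw": 0},
    {"offset": [2.5,0,0],"yaw": 0},
    {"offset": [2.5,0,0],"yaw": 0}
  ]
}}

```text
clock: 12.7
tcp_pos: [0.5652, 0.1222, 0.0702]
orientation: [0.695, 0.134, 0.694, -0.134]
wrist_force: [0.7, 0.2, -0.6]
finger_gap: 0.0426
```

```bash
python3 snap.py w12; python3 - <<'E'
from hubs import *
plan([0.5648,0.123,0.032],68.6)
s=env.get_state(); m,im,d=pickle.load(open('w12.pkl','rb'))
u,a=hub(im,(329,286),28);print('held',u,a,onplane(m,[u],s['tcp_pos'][2]+.0189)-s['tcp_pos'])
print(proj(m,[[.4714,.1596,.035],[.511,.1917,.035],[.478,.1105,.035]]))
E
```

```text
tcp [0.5651 0.1223 0.0701] x [ 0.001  0.    -1.   ] y [0.371 0.929 0.   ] z [ 0.929 -0.371  0.001] jaw az 68.22
offset cm [ 3.81  0.06 -0.05]
turn about world z 0.3780902390948455 -> yaw -0.3780902390948455
held (328.54383582314773, 286.52074845329713) 2209.0 [[-1.12643069e-03  3.02485328e-05  1.89000000e-02]]
[[329.30558763  65.68405078]
 [409.2708894  114.39407356]
 [251.54678378 113.25748676]]
```

View pics/w12.png

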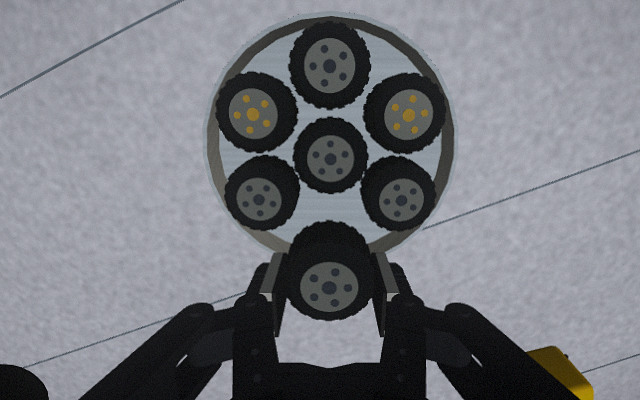

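The neighbour hubs at (330,66), (253,114) and (408,115) match my predictions, so I'm lowering it.

>>> {"op": "servo_tool", "data": {
  "increments": [
    {"offset": [0.5,0.05,-0.05],"yaw": 0},
    {"offset": [1,0.05,-0.05],"yaw": 0},
    {"offset": [1.7,0.05,-0.05],"yaw": 0},
    {"offset": [2.4,0.05,-0.05],"yaw": 0},
    {"offset": [3.1,0.05,-0.05],"yaw": 0},
    {"offset": [3.8,0.05,-0.05],"yaw": 0},
    {"offset": [3.8,0.05,-0.05],"yaw": 0},
    {"offset": [3.8,0.05,-0.05],"yaw": 0}
  ]
}}

```text
clock: 13.55
tcp_pos: [0.5644, 0.123, 0.0315]
orientation: [0.694, 0.134, 0.695, -0.134]
wrist_force: [-0.7, -0.1, -0.8]
finger_gap: 0.0425
```

>>> {"op": "servo_tool", "data": {
  "increments": [
    {"offset": [0,0,0],"yaw": 0},
    {"offset": [0,0,0],"yaw": 0},
    {"offset": [0,0,0],"yaw": 0},
    {"offset": [0,0,0],"yaw": 0},
    {"offset": [0,0,0],"yaw": 0},
    {"offset": [-3,0,0],"yaw": 0},
    {"offset": [-7,0,0],"yaw": 0},
    {"offset": [-11,0,0],"yaw": 0}
  ],
  "claw": 0.75
}}

```text
clock: 14.35
tcp_pos: [0.5639, 0.1229, 0.1425]
orientation: [0.694, 0.133, 0.695, -0.134]
wrist_force: [1.4, -0.1, 0.1]
finger_gap: 0.0637
```

>>> {"op": "servo_tool", "data": {
  "increments": [
    {"offset": [-1,0,1],"yaw": 0},
    {"offset": [-2,0,2.5],"yaw": 0},
    {"offset": [-3,0,4],"yaw": 0},
    {"offset": [-4,0,4],"yaw": 0},
    {"offset": [-4,0,4],"yaw": 0},
    {"offset": [-4,0,4],"yaw": 0},
    {"offset": [-4,0,4],"yaw": 0},
    {"offset": [-4,0,4],"yaw": 0}
  ]
}}

```text
clock: 15.15
tcp_pos: [0.6009, 0.1084, 0.1812]
orientation: [0.694, 0.133, 0.695, -0.133]
wrist_force: [-0.2, -0.3, -0.2]
finger_gap: 0.0641
```

```bash
python3 snap.py w13; python3 - <<'E'
from hubs import *
import pickle
m,im,d=pickle.load(open('w13.pkl','rb'));print(proj(m,[[.5637,.1232,.035],[.4707,.1596,.035]]))
m,im,d=m2=env.camera_model('side'),*env.read_camera('side')
cv2.imwrite('pics/s2.png',cv2.resize(im[130:215,240:345,::-1],(630,510)))
print(env.get_state()['wrist_force'])
E
```

```text
[[329.20066084 148.89189084]
 [328.59546941  29.79084578]]
[-0.60222234 -0.33627683  0.76336405]
```

View pics/w13.png

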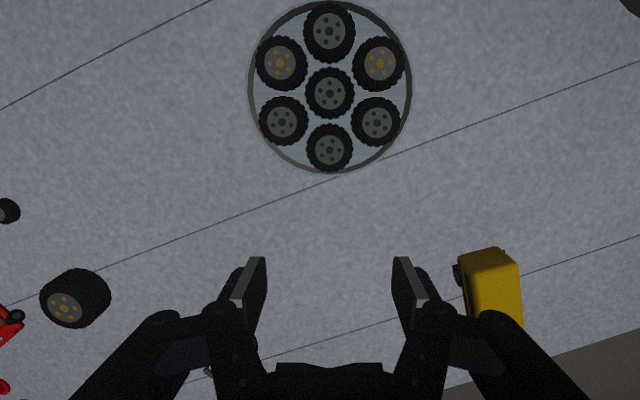

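View pics/s2.png

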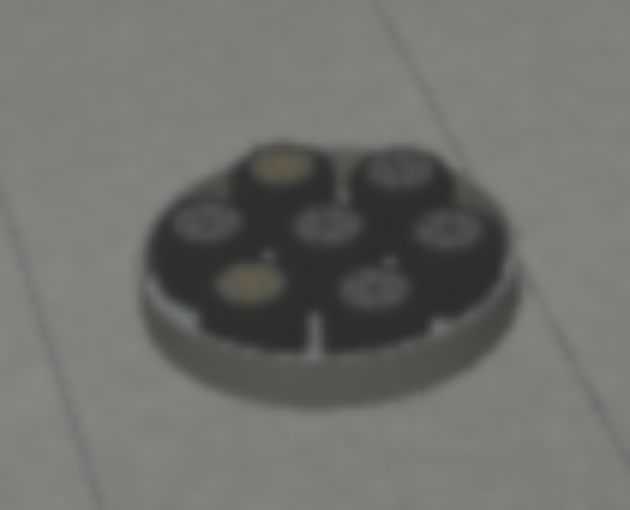

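All seven wheels sit level. The placed hubs are at (330,150) and (329,31), against predictions of (329,149) and (329,30). One last height check from depth and triangulation, then I'll hand in.

```bash
python3 - <<'E'
from hubs import *
m,im,d=pickle.load(open('w13.pkl','rb')); w12=pickle.load(open('w12.pkl','rb'))
for n,c in {'front':(330,150),'rear':(329,31),'mid':(329,92),'A':(282,122),'C':(376,122)}.items():
    u,a=hub(im,c,16); vv,uu=np.mgrid[c[1]-10:c[1]+11,c[0]-10:c[0]+11]
    P=bydepth(m,np.c_[uu.ravel(),vv.ravel()],d[vv,uu].ravel()); A=np.c_[P[:,:2]-P[:,:2].mean(0),np.ones(len(P))]
    k=np.linalg.lstsq(A,P[:,2],rcond=None)[0]
    print(n,onplane(m,[u],.035)[0].round(4),'z med',np.median(P[:,2]).round(4),'tilt deg',np.degrees(np.hypot(k[0],k[1])).round(1))
u12,_=hub(w12[1],(330,66),24);u13,_=hub(im,(329,31),16);print('rear tri',tri([(w12[0],u12),(m,u13)]))
env.hand_in()
E
```

```text
front [0.5646 0.1227 0.035 ] z med 0.0347 tilt deg 110.1
rear [0.4712 0.1593 0.035 ] z med 0.0347 tilt deg 0.8
mid [0.5176 0.1418 0.035 ] z med 0.0348 tilt deg 10.9
A [0.5246 0.0925 0.035 ] z med 0.0349 tilt deg 85.5
C [0.5573 0.1727 0.035 ] z med 0.035 tilt deg 114.0
rear tri (array([0.47183708, 0.15944324, 0.03804598]), [np.float64(0.3), np.float64(0.3)])
the job is handed in; nothing more can be done
```

Both loose 44 mm wheels are in the two empty places of the tin, and I handed the job in at about 15 s. The hand-in gave no verdict.

I found the wheels and the tin with the wrist camera, gripped each wheel by its upper half across the tin's tangent, let go about half-way down and backed off clear.

**Last checks:**
- **Position:** both hub centres are about 1 mm from the measured places.
- **Height:** depth puts both tops at 34.7 mm, level with the neighbouring wheels at 35 mm.
- **View:** the wrist and side pictures show all seven wheels flat, and nothing else was disturbed.

**Checks that failed or disagreed:**
- **Tilt:** my depth-based fit gave nonsense angles (up to 114°) even for wheels I never touched, probably because of missing depth readings. I don't trust any of its values, so the wheels being level rests on the pictures and heights.
- **Rear wheel height:** triangulating from two close views gave 38 mm for its top, 3 mm above the depth value. I put this down to the short distance between the views.
- **Early views:** my first hub measurements from the scene and side cameras were off by up to several centimetres, so I used the wrist views instead.

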